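# Close the steriliser lid: snug round, then a quarter turn round

## Task

Clamp the lid of the instrument steriliser down evenly with its three wing nuts. Start at the nut beside the brass vent valve and go clockwise (seen from above): in the first round turn each nut clockwise only until you just feel it bite on the lid, and when all three bite go round again in the same order and give each one exactly one quarter turn more. Never pull one tight while another is still loose or crush the seal by turning further, and leave the gauge and lid unpressed and the things around untouched.

Things in the scene. Friction and masses are not known exactly. Their poses are not given: they have to be found in the camera images.
- pot: Aluminium instrument steriliser, fixed: round pot 184 mm across the rim (208 over the loop handles low on its wall), lid on. Origin: centre of the underside, on the worktop; z up; x points to nut 1. Three lugs of the lid, tops 139 mm up, carry the three wing nuts, which stand on a circle of 95 mm radius. Fingers opened 45 mm at a nut, tips kept 8 mm above the lugs, clear all else.
- vent_valve (a point): Top of the brass vent valve on the lid, 17 mm across, 38 mm from the lid's centre on the side of nut 1; 169 mm above the worktop, its small toggle 6 mm higher.
- gauge (a point): Middle of the pressure gauge's dial at the centre of the lid, facing up, 52 mm across, 172 mm above the worktop.
- nut_1: First nut, nearest the vent valve. All three: black wing nut, a flat-sided bar 48 mm long, 14 thick, 24 high with round ends, over a collar with a steel foot 29 mm across. Origin: middle of the bar on the bolt's axis, about 172 mm above the worktop, 12 under the bar's top. x along the bar (a half turn looks the same), z up. Turning clockwise from above tightens.
- nut_2: Second nut, next clockwise from nut 1 seen from above; shape and axes as nut 1. How far the nuts have been run down differs and cannot be seen or measured by pose: each bites after 5 to 75 degrees of turning. Free, a nut drags with a steady 0.45 N m; from the bite on the torque climbs evenly by 0.2 N m per radian, to about 0.8 to 0.9 N m when tight. It stays where it is left.
- nut_3: Third nut, next clockwise from nut 2 seen from above; shape, axes and behaviour as nuts 1 and 2. Thread 3 mm a turn, right-handed. Pulled tight means turned more than about 30 degrees past the first bite.
- iodine_bottle: Bystander: small brown bottle with a white cap, 36 across, 75 high; origin under its centre.
- swabs: Bystander: small glass with wooden applicators, 42 across, 86 high; origin under its centre.
- forceps: Bystander: steel tweezers lying flat, 151 long, 9 high; origin under the middle, y along them.
- dish: Bystander: petri dish with lid, 69 across, 15 high; origin under its centre.

How it is judged (in metres and radians):
On the way, in this order (a step that is already met when the one before it is completed fails the run):
1. first round: nut 1 bites on the lid (contact force between nut_1 and pot above 1.5 N), for 0.2 s.
2. first round: nut 2 bites on the lid (contact force between nut_2 and pot above 1.5 N), for 0.2 s.
3. first round: nut 3 bites on the lid (contact force between nut_3 and pot above 1.5 N), for 0.2 s.
4. second round: nut 1 has its quarter turn (contact force between nut_1 and pot above 19 N), for 0.2 s.
5. second round: nut 2 has its quarter turn (contact force between nut_2 and pot above 19 N), for 0.2 s.
6. second round: nut 3 has its quarter turn (contact force between nut_3 and pot above 19 N), for 0.2 s.
At the end, for the whole second after the job is handed in: All three nuts have been turned a quarter turn past the bite, so that the seal under each pushes back with 19 to 38 N (about 70 to 135 degrees past the first touch), and the things around stand still (contact force between nut_1 and pot between 19 and 38 N and contact force between nut_2 and pot between 19 and 38 N and contact force between nut_3 and pot between 19 and 38 N and linear speed of each of iodine_bottle, swabs, forceps, dish below 0.02 m/s).
It fails at once if a nut pulled tight (over 9 N, about 30 degrees past first touch) while another is still loose (contact force between any of nut_1, nut_2, nut_3 and pot above 9 N and contact force between any of nut_1, nut_2, nut_3 and pot below 0.25 N).
It fails at once if a nut overtightened (over 42 N, some 145 degrees past first touch): the seal is crushed (contact force between any of nut_1, nut_2, nut_3 and pot above 42 N).
It fails at once if the gripper or arm presses on the pot, lid, valve or gauge with more than 20 N (contact force between any of the fingers, the arm and pot above 20 N).
It fails at once if a bystander is moved more than 20 mm (distance of any of iodine_bottle, swabs, forceps, dish from where it was at the start of the episode above 0.02 m).
It also fails if it takes over 72 s, if anything falls off the work surface, if the arm or the gripper's body presses on something with over 40 N, if the wrist force passes 120 N, or if a joint passes its speed limit or range.

## Robot

A 6-joint arm with a two-finger parallel gripper is mounted at the origin on a cart in front of the work surface, level with it; the furniture and walls round the work are solid. World frame = base frame: x ahead of the robot, y to its left, z up, the work surface at z = 0. Lengths are in m, angles in degrees, forces in N, time in s.
With the tool pointing down it reaches from about 0.275 to 0.75 m from the base axis. Payload 10.2 kg.
Tool frame: the origin (TCP) lies on the mounting face of the last link; the fingertips stand 173 mm ahead of it and the grasp point (between the pads) lies 155 mm ahead of it; z points along the fingers, y is the line along which they close (so a half turn about z gives the same grasp; the last joint's range is limited). The gripper opens to 85 mm and grips with 20 to 120 N. Pads are 22 mm wide; open, the fingers measure 114 mm over their backs; the gripper's body (76 mm by 85 mm) begins 54 mm behind the grasp point. The pads swing forward as they close: fully open they stand 13 mm farther back than shut.
Start: joints at [-82.414, 17.928, 85.812, -0, 76.261, -12.8], TCP at [0.183, -0.492, 0.405] pointing down, gripper open.
Joint ranges: [-168.41, 168.41], [-55.51, 124.54], [10.69, 146.95], [-70.63, 250.63], [1, 178], [-165.06, 165.06]. Speed limits (degrees/s): [136.94, 136.94, 172.46, 180, 180, 180].

## Interface

Orientations are given as [roll, pitch, yaw] about the fixed x, y, z axes, in that order (R = Rz(yaw) Ry(pitch) Rx(roll)).
In Python, from workcell import robot gives the robot as it stands.
- The arm moves only by the shell command python3 -m pendant 'ROWS' [OPENING] [FORCE]. ROWS is JSON, one flat list of numbers, 6 for each row, row after row: the shift along the tool's x, y, z each as a share of 0.2 m, from -1 to 1, then the turn, a rotation vector about the tool's x, y, z each as a share of 90 degrees, from -1 to 1. A call has 1 to 20 rows; each row shifts and turns the commanded pose from where the row before left it, along the tool's axes as they then stand; what a row does not reach is not made up. A row lasts 1/10 s, in which the tool goes at most 50 mm and 8.59 degrees, less where a joint would pass 70% of its speed; a pose out of reach is approached as far as the arm can. A call with a number of a shift or a turn outside -1 to 1 is refused whole. A call with a gripper value outside its range is refused whole. OPENING is the closure, from -1 (fully open) to 1 (shut), set as the call begins (- or left out, the last holds). The fingers move at their own pace and stop on an object; FORCE is the grip in N (left out, the last holds). Time passes only in rows, so rows that do not move let the fingers close. It gives the time, the measured TCP pose, the force, the opening and the grip force at its end, in the units of the state.
- robot.state(): the state, without advancing time (a new reading comes with each control period).
- robot.get_image(name): name is "side" or "top" or "wrist"; returns the picture (480x640x3 uint8, red, green, blue); there is no depth.
- robot.get_calibration(name): a dict with "fx", "fy", "cx", "cy" (pixels), "rvec" (rotation vector, rad) and "tvec" (3), from world to camera coordinates, as OpenCV has them. Camera axes: x right, y down, z forward; pixel columns grow to the right and rows downward; lengths in m; the calibration is good to about 2 mm. A picture is of the moment at which its call begins: read the wrist's pose just before it. get_calibration takes no time and is no camera call; for the wrist camera it gives the pose at the moment of the call.
- robot.job_done(): hands the job in; it is judged then, once.
Trained networks look in the newest picture that a camera, given by its name, has taken for a name from the list of things; names that differ only in an ending like _2 or _b are one class to them, and where a whole thing is asked for, a point or a joint stands for the part that bears it (a point fixed in the world has none). Each returns a list of dicts, best first, with "score" (0 to 1); they miss things now and then, are a little off and sometimes report something else, mostly with a low value. They report only what shows in the picture. A call takes as long as a camera call.
- robot.find_in(query, camera): "location" ([column, row] as shares, 0 to 1, of the picture: columns of its width, rows of its height, amid what is visible of it).
- robot.silhouettes(query, camera): "pixels" (480x640 bool, what is visible of it) and "location" ([column, row] as shares, 0 to 1, of the picture: columns of its width, rows of its height, amid what is visible of it).
The state is a dict: "t": time; "joint_positions": joint angles; "joint_vel": joint speeds; "effort": joint torques, N m; "ee_pos": TCP position; "orientation": TCP orientation; "contact_force": force on the tool from outside, world axes, zero at the start; "ft_torque": the same for the moment, N m; "finger_gap": finger opening in m; "grip_force": force on a finger pad.
Only numpy, scipy, OpenCV 4.12 (cv2) and the standard library are available. Lean on these libraries where they do the work, as an engineer would, in place of code of your own. Each camera call takes 0.05 s, during which the arm holds its last target. There are 200 camera calls.

## Working session

There is one attempt and no reset: what is moved stays moved. The work goes in short steps, Python scripts to look and compute and a shell command to move; the robot and the scene stay as the last step left them, time stands still between calls to the robot, and variables do not carry over. Pictures are saved under pics/ and viewed, at most 10 in all, crops included, and the job is handed in when it is done.

```bash
mkdir -p pics; ls; cat > h.py <<'E'
import numpy as np, cv2
from workcell import robot
def cal(n):
    c=robot.get_calibration(n); K=np.array([[c['fx'],0,c['cx']],[0,c['fy'],c['cy']],[0,0,1]]);R=cv2.Rodrigues(np.array(c['rvec'],float))[0]
    return K,R,np.array(c['tvec'],float).ravel()
def back(n,uv,z,C=None):
    K,R,t=C or cal(n); d=R.T@np.linalg.inv(K)@np.array([uv[0],uv[1],1.]); o=-R.T@t
    return o+d*(z-o[2])/d[2]
def proj(n,P,C=None):
    K,R,t=C or cal(n); p=K@(R@np.array(P,float)+t); return p[:2]/p[2]
def save(n,f):
    im=robot.get_image(n); cv2.imwrite('pics/'+f,im[:,:,::-1]); return im
E
python3 - <<'E'
from h import *
print(robot.state())
Z=dict(pot=.139,nut_1=.184,vent_valve=.169,gauge=.172,iodine_bottle=.075,swabs=.086,forceps=.005,dish=.015)
for n in('top','side'):
    save(n,n+'0.png')
    for q in Z:
        for d in robot.find_in(q,n)[:4]:
            uv=np.array(d['location'])*[640,480]; print(n,q,round(d['score'],2),uv.round(),back(n,uv,Z[q]).round(3))
E
```

```text
pics
{'t': 0.0, 'joint_positions': array([-8.24139788e+01,  1.79591788e+01,  8.58534045e+01,  6.90177618e-04,
        7.62615760e+01, -1.27987898e+01]), 'joint_vel': array([-0.02864448, -0.0686786 ,  0.06362776,  0.0139306 , -0.0571356 ,
        0.02481866]), 'effort': array([-7.34818695e-05, -4.12261999e+01, -2.59743887e+01, -1.98751104e-04,
        4.14281458e-03,  6.35452309e-06]), 'ee_pos': array([ 0.1828637 , -0.4920842 ,  0.40414128]), 'orientation': array([-1.79927832e+02, -1.70819147e-02,  2.03846360e+01]), 'contact_force': array([ 0.24971655, -0.6008854 , -1.2827178 ]), 'ft_torque': array([ 0.02151166, -0.00092199,  0.01143206]), 'grip_force': 0.0, 'finger_gap': 0.08531008912208891}
top pot 0.7 [276. 231.] [0.56  0.123 0.139]
top nut_1 0.8 [322. 217.] [0.579 0.034 0.184]
top nut_1 0.73 [246. 187.] [0.635 0.179 0.184]
top nut_1 0.69 [260. 268.] [0.481 0.148 0.184]
top vent_valve 0.57 [277. 230.] [0.555 0.119 0.169]
top vent_valve 0.28 [172. 173.] [0.665 0.325 0.169]
top gauge 0.89 [279. 226.] [0.563 0.116 0.172]
top gauge 0.68 [172. 176.] [0.658 0.325 0.172]
top iodine_bottle 0.79 [162. 210.] [0.613 0.365 0.075]
top swabs 0.72 [174. 174.] [0.685 0.342 0.086]
top forceps 0.71 [146. 293.] [0.444 0.405 0.005]
top forceps 0.58 [246. 186.] [0.686 0.202 0.005]
top forceps 0.51 [260. 267.] [0.505 0.165 0.005]
top dish 0.68 [432. 300.] [ 0.44  -0.204  0.015]
side pot 0.65 [331. 249.] [0.597 0.058 0.139]
side nut_1 0.74 [322. 248.] [0.592 0.006 0.184]
side nut_1 0.65 [301. 207.] [0.503 0.125 0.184]
side nut_1 0.64 [332. 248.] [0.612 0.013 0.184]
side nut_1 0.49 [369. 215.] [0.66  0.148 0.184]
side vent_valve 0.88 [330. 247.] [0.604 0.03  0.169]
side gauge 0.78 [325. 248.] [0.595 0.021 0.172]
side iodine_bottle 0.59 [373. 203.] [0.634 0.331 0.075]
side swabs 0.77 [397. 214.] [0.707 0.294 0.086]
side dish 0.24 [329. 252.] [0.559 0.173 0.015]
```

```bash
python3 - <<'E'
from h import *
im=cv2.imread('pics/top0.png')[160:300,210:350]; b=cv2.resize(im,(560,560),interpolation=2)
cv2.imwrite('pics/c1.png',b)
t=cv2.imread('pics/side0.png');cv2.imwrite('pics/c2.png',cv2.resize(t[150:300,240:440],(800,600),interpolation=2))
E
```

```text
(no output)
```

View pics/c1.png

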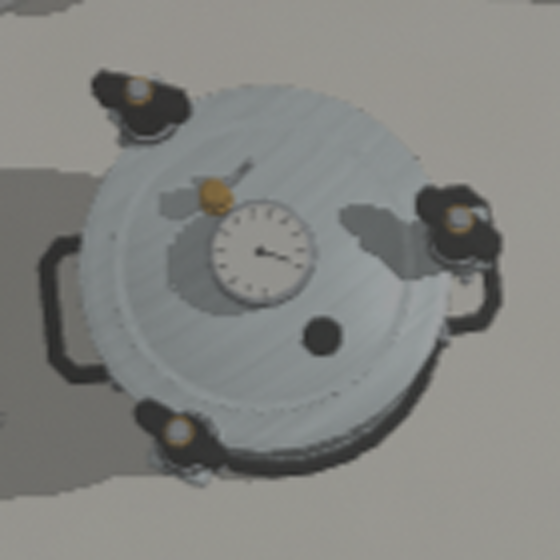

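View pics/c2.png

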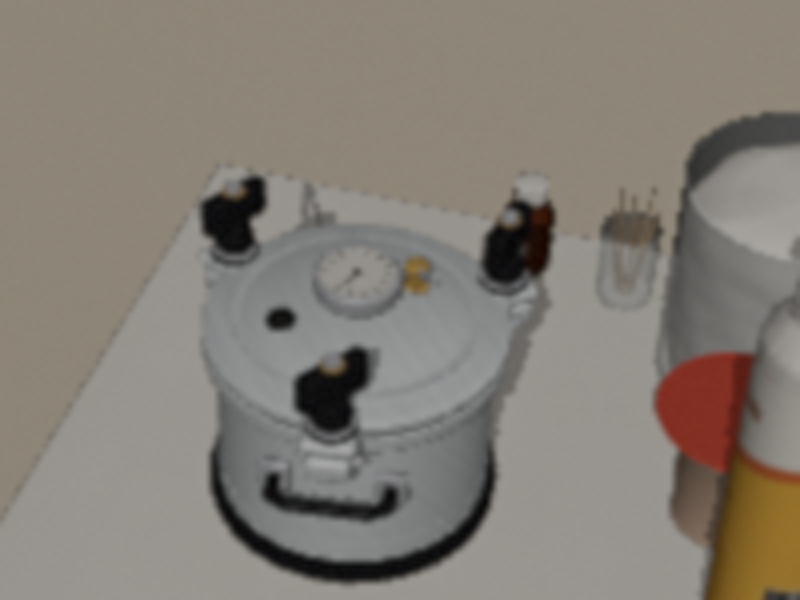

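View pics/top0.png

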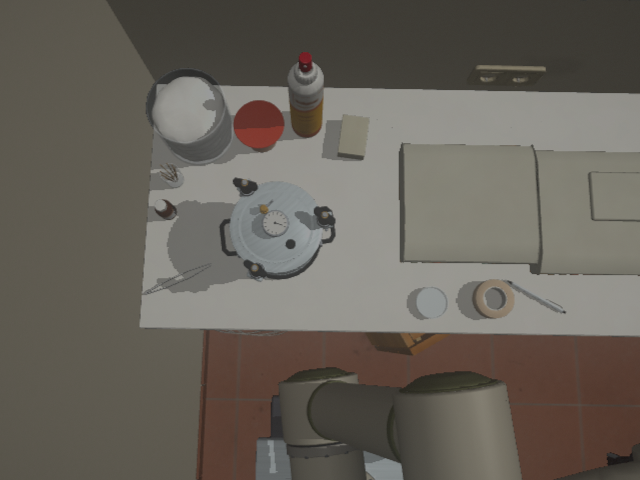

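```bash
python3 - <<'E'
from h import *
s=lambda u,v:(210+u/4,160+v/4)
for n,p in dict(n1=(138,90),n2=(457,218),n3=(178,430)).items(): print(n,back('top',s(*p),.190).round(4))
print(back('top',s(262,252),.172), back('top',s(215,195),.169))
s2=lambda u,v:(240+u/4,150+v/4)
for n,p in dict(n1=(512,215),n2=(333,362),n3=(232,185)).items(): print(n,back('side',s2(*p),.190).round(4))
K,R,t=cal('wrist');print('cam',-R.T@t,R[2])
# world delta -> tool axes
from scipy.spatial.transform import Rotation as Q
st=robot.state();Rt=Q.from_euler('xyz',st['orientation'],degrees=True).as_matrix()
print(Rt.T@(np.array([.555,.11,.45])-st['ee_pos'])/.2)
E
```

```text
n1 [0.6426 0.1822 0.19  ]
n2 [0.5834 0.0302 0.19  ]
n3 [0.4811 0.1574 0.19  ]
[0.56907136 0.12234917 0.172     ] [0.59709686 0.14585586 0.169     ]
n1 [0.6491 0.1787 0.19  ]
n2 [0.5893 0.0242 0.19  ]
n3 [0.4851 0.1536 0.19  ]
cam [ 0.24804474 -0.46854976  0.37412579] [-0.25789907 -0.09505694 -0.9614844 ]
[ 2.79292035 -2.17389508 -0.22647487]
```

```bash
python3 -m pendant '[0.2,-0.155,-0.035,0,0,0,0.2,-0.155,-0.035,0,0,0,0.2,-0.155,-0.035,0,0,0,0.2,-0.155,-0.035,0,0,0,0.2,-0.155,-0.035,0,0,0,0.2,-0.155,-0.035,0,0,0,0.2,-0.155,-0.035,0,0,0,0.2,-0.155,-0.035,0,0,0,0.2,-0.155,-0.035,0,0,0,0.2,-0.155,-0.035,0,0,0,0.2,-0.155,-0.035,0,0,0,0.2,-0.155,-0.035,0,0,0,0.2,-0.155,-0.035,0,0,0,0.2,-0.155,-0.035,0,0,0,0,0,0,0,0,0,0,0,0,0,0,0]' -1 60
python3 - <<'E'
from h import *
print(robot.state())
im=save('wrist','w1.png'); C=cal('wrist');print(C)
for d in robot.find_in('nut_1','wrist'): print(d, back('wrist',np.array(d['location'])*[640,480],.18))
E
```

```text
t: 2.5
ee_pos: [0.5488, 0.0975, 0.5001]
orientation: [-180.0, 0.1, 20.5]
contact_force: [-0.3, -0.4, 0.8]
finger_gap: 0.0849
grip_force: 0.0
{'t': 2.5, 'joint_positions': array([-1.96389905e+00,  1.95948129e+01,  6.95129970e+01, -1.54055232e-02,
        9.09445256e+01,  6.75549118e+01]), 'joint_vel': array([-2.45888856, -1.70855212,  1.72882121, -0.11602982, -0.10989822,
       -0.23571534]), 'effort': array([ 1.92048401e+00, -4.32216239e+01, -2.82421857e+01,  1.09635748e-01,
        3.47366280e-03,  8.70252424e-02]), 'ee_pos': array([0.54884113, 0.0975266 , 0.50007659]), 'orientation': array([-1.79994255e+02,  5.42519049e-02,  2.04809449e+01]), 'contact_force': array([-0.3087881 , -0.4368188 ,  0.83898434]), 'ft_torque': array([-0.00664138, -0.00613741, -0.037088  ]), 'grip_force': 0.0, 'finger_gap': 0.08493678969754483}
(array([[410.05725113,   0.        , 315.90136534],
       [  0.        , 410.05725113, 236.3945986 ],
       [  0.        ,   0.        ,   1.        ]]), array([[ 3.48042762e-01, -9.37478452e-01, -6.22881650e-04],
       [-9.01116348e-01, -3.34726286e-01,  2.75585994e-01],
       [-2.58564426e-01, -9.53544219e-02, -9.61276220e-01]]), array([-0.1005749 ,  0.4638065 ,  0.62163282]))
{'location': [0.3892, 0.0875], 'score': 0.84} [0.6434192  0.17703142 0.18      ]
{'location': [0.6467, 0.4138], 'score': 0.84} [0.58640944 0.03493588 0.18      ]
{'location': [0.3375, 0.55], 'score': 0.58} [0.48941589 0.15379352 0.18      ]
```

View pics/w1.png

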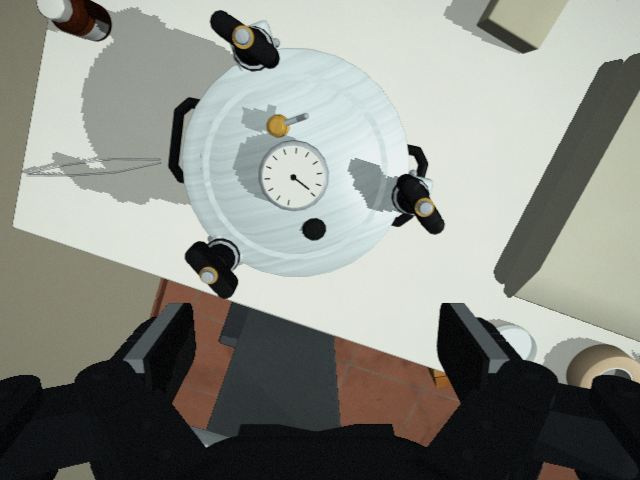

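```bash
cat > fit.py <<'E'
from h import *
from scipy.optimize import minimize
def model(C,x,y,th,s=4):
    m=np.zeros((480*s,640*s),np.uint8)
    c,sn=np.cos(th),np.sin(th); a=np.linspace(0,2*np.pi,40)
    def cyl(pts,z0,z1):
        P=[[p[0],p[1],z] for p in pts for z in(z0,z1)]
        uv=np.array([proj(None,p,C) for p in P])*s
        cv2.fillConvexPoly(m,cv2.convexHull(uv.astype(np.int32)),1)
    st=[(x+c*(u)-sn*v,y+sn*u+c*v) for u,v in [(.017*np.sign(np.cos(k))+.007*np.cos(k),.007*np.sin(k)) for k in a]]
    cyl(st,.160,.184)
    cyl([(x+.010*np.cos(k),y+.010*np.sin(k)) for k in a],.146,.162)
    cyl([(x+.005*np.cos(k),y+.005*np.sin(k)) for k in a],.184,.190)
    return cv2.resize(m.astype(np.float32),(640,480),interpolation=cv2.INTER_AREA)
def fit(C,mask,x0,y0):
    mk=mask.astype(np.float32)
    def cost(p):
        m=model(C,p[0]/100,p[1]/100,p[2]);return 1-np.minimum(m,mk).sum()/np.maximum(m,mk).sum()
    best=None
    for t in np.arange(0,np.pi,np.pi/8):
        v=cost([x0*100,y0*100,t])
        if best is None or v<best[0]: best=(v,t)
    r=minimize(cost,[x0*100,y0*100,best[1]],method='Nelder-Mead',options=dict(initial_simplex=np.array([[x0*100,y0*100,best[1]],[x0*100+.5,y0*100,best[1]],[x0*100,y0*100+.5,best[1]],[x0*100,y0*100,best[1]+.3]]),maxiter=120))
    return r.x[0]/100,r.x[1]/100,np.degrees(r.x[2])%180,r.fun
E
python3 - <<'E'
from fit import *
for n in('wrist','top'):
    im=save(n,n+'f.png');C=cal(n)
    for d in robot.silhouettes('nut_1',n)[:4]:
        m=d['pixels']&(im.max(2)<75)
        m=cv2.morphologyEx(m.astype(np.uint8),cv2.MORPH_CLOSE,np.ones((7,7)))
        p=back(n,np.array(d['location'])*[640,480],.175,C)
        print(n,round(d['score'],2),m.sum(),d['pixels'].sum(),np.round(fit(C,m,p[0],p[1]),4))
print(robot.state()['ee_pos'])
E
```

```text
wrist 0.72 1650 1981 [ 0.6439  0.1815 76.6714  0.3243]
wrist 0.6 1673 1967 [ 0.4827  0.1561 58.5185  0.2194]
wrist 0.56 1303 1526 [5.84400e-01 2.95000e-02 5.60651e+01 3.22000e-01]
top 0.64 82 104 [5.824000e-01 1.410000e-02 1.429749e+02 6.476000e-01]
[0.54835297 0.09603617 0.50089977]
```

```bash
python3 -m pendant '[0.2,-0.0775,0.12,0,0,-0.09,0.2,-0.05,0.12,0,0,-0.09,0.17,0,0.12,0,0,-0.09,0,0,0.12,0,0,-0.09,0,0,0,0,0,-0.09,0,0,0,0,0,-0.09,0,0,0,0,0,-0.08,0,0,0,0,0,0,0,0,0,0,0,0]' -0.06 60
python3 - <<'E'
from fit import *
n='wrist'
st=robot.state();print(st['ee_pos'],st['orientation'],st['finger_gap'],st['joint_positions'].round(1))
im=save(n,'w2.png');C=cal(n)
for d in robot.silhouettes('nut_1',n)[:4]:
        m=d['pixels']&(im.max(2)<75)
        m=cv2.morphologyEx(m.astype(np.uint8),cv2.MORPH_CLOSE,np.ones((15,15)))
        p=back(n,np.array(d['location'])*[640,480],.175,C)
        print(n,round(d['score'],2),m.sum(),d['pixels'].sum(),d['location'],np.round(fit(C,m,p[0],p[1]),4))
E
```

```text
t: 3.7
ee_pos: [0.6384, 0.1731, 0.4048]
orientation: [180.0, -0.0, 76.0]
contact_force: [0.1, 0.2, -0.8]
finger_gap: 0.0455
grip_force: 0.0
[0.63842203 0.17307026 0.4047562 ] [ 1.79991885e+02 -1.91898374e-03  7.59559911e+01] 0.04546358431180481 [ 5.  36.  58.5 -0.  85.5 19.1]
wrist 0.98 2541 2992 [0.5048, 0.4685] [ 0.6446  0.1828 77.1177  0.3095]
wrist 0.85 4210 4502 [0.0852, 0.7112] [ 0.4828  0.1576 58.4797  0.2021]
```

View pics/w2.png

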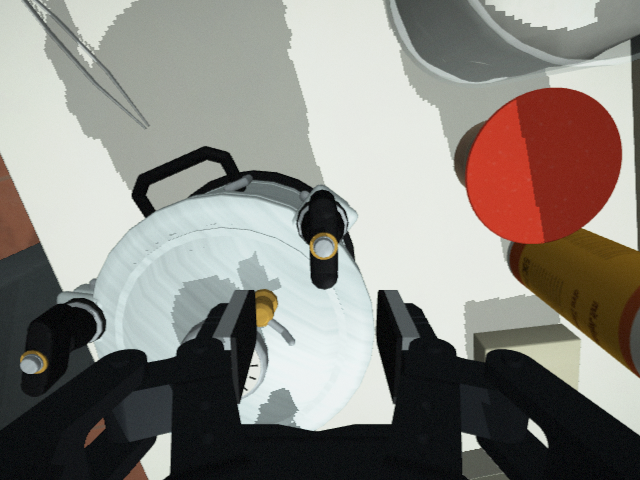

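```bash
cat > s.py <<'E'
from workcell import robot
s=robot.state();print('t%.1f'%s['t'],s['ee_pos'].round(4),s['orientation'].round(1),'F',s['contact_force'].round(1),'M',s['ft_torque'].round(3),'g%.4f %.0f'%(s['finger_gap'],s['grip_force']),s['joint_positions'].round(0)[[0,5]])
E
python3 -m pendant '[0.055,0.0185,0.2,0,0,0,0,0,0.2,0,0,0,0,0,0,0,0,0]' >/dev/null; python3 s.py
python3 -m pendant '[0,0,0,0,0,0,0,0,0,0,0,0,0,0,0,0,0,0,0,0,0,0,0,0]' 1 100 >/dev/null; python3 s.py
```

```text
t4.1 [0.644  0.1833 0.319 ] [-179.4    0.2   76.1] F [-0.3  0.  -0.2] M [-0.012  0.057 -0.045] g0.0453 0 [ 6. 20.]
t4.5 [0.6445 0.1834 0.3273] [ 1.799e+02 -1.000e-01  7.620e+01] F [-6.   0.3  5.9] M [-0.02   0.918 -0.036] g0.0169 96 [ 6. 20.]
```

```bash
for i in 1 2; do :; done
python3 -m pendant '[0,0,0,0,0,0.06]' >/dev/null; python3 s.py
python3 -m pendant '[0,0,0,0,0,0.06]' >/dev/null; python3 s.py
python3 -m pendant '[0,0,0,0,0,0.06]' >/dev/null; python3 s.py
python3 -m pendant '[0,0,0,0,0,0]' >/dev/null; python3 s.py
```

```text
t4.6 [0.6445 0.1834 0.3273] [ 1.799e+02 -1.000e-01  7.070e+01] F [-4.9  0.5  4.5] M [-0.025  0.854  0.441] g0.0172 95 [ 6. 25.]
t4.7 [0.6445 0.1834 0.3273] [ 1.799e+02 -1.000e-01  6.520e+01] F [-5.5 -1.2  3.9] M [-0.032  0.788  0.514] g0.0168 95 [ 6. 31.]
t4.8 [0.6446 0.1834 0.3273] [ 1.799e+02 -1.000e-01  5.980e+01] F [-5.1 -0.7  4.4] M [-0.046  0.816  0.543] g0.0167 95 [ 6. 36.]
t4.9 [0.6446 0.1834 0.3271] [ 1.799e+02 -1.000e-01  6.000e+01] F [-5.8 -1.2  6.6] M [-0.052  1.007  0.344] g0.0165 96 [ 6. 36.]
```

```bash

python3 -m pendant '[0,0,0,0,0,0.03]' >/dev/null; python3 s.py
python3 -m pendant '[0,0,0,0,0,0.03]' >/dev/null; python3 s.py
python3 -m pendant '[0,0,0,0,0,0.03]' >/dev/null; python3 s.py
python3 -m pendant '[0,0,0,0,0,0.03]' >/dev/null; python3 s.py
```

```text
t5.0 [0.6446 0.1834 0.3271] [ 1.799e+02 -1.000e-01  5.740e+01] F [-5.7 -0.5  6.8] M [-0.106  0.914  0.501] g0.0170 96 [ 6. 38.]
t5.1 [0.6446 0.1834 0.3271] [ 1.799e+02 -1.000e-01  5.460e+01] F [-4.8 -0.5  5.9] M [-0.077  0.898  0.463] g0.0167 96 [ 6. 41.]
t5.2 [0.6446 0.1834 0.3271] [ 1.799e+02 -1.000e-01  5.190e+01] F [-5.3 -1.2  6.9] M [-0.078  0.856  0.459] g0.0171 96 [ 6. 44.]
t5.3 [0.6446 0.1834 0.327 ] [ 1.799e+02 -1.000e-01  4.920e+01] F [-6.2 -0.   6.7] M [-0.147  0.816  0.453] g0.0168 96 [ 6. 47.]
```

```bash

python3 -m pendant '[0,0,0,0,0,0.04]' >/dev/null; python3 s.py
python3 -m pendant '[0,0,0,0,0,0.04]' >/dev/null; python3 s.py
python3 -m pendant '[0,0,0,0,0,0.04]' >/dev/null; python3 s.py
python3 -m pendant '[0,0,0,0,0,0.04]' >/dev/null; python3 s.py
python3 -m pendant '[0,0,0,0,0,0.04]' >/dev/null; python3 s.py
```

```text
t5.4 [0.6446 0.1834 0.327 ] [ 1.799e+02 -1.000e-01  4.560e+01] F [-5.7 -0.2  6.9] M [-0.116  0.86   0.488] g0.0172 96 [ 6. 50.]
t5.5 [0.6446 0.1833 0.327 ] [ 1.799e+02 -1.000e-01  4.200e+01] F [-4.4  0.1  6.4] M [-0.072  0.82   0.529] g0.0167 96 [ 6. 54.]
t5.6 [0.6446 0.1834 0.327 ] [ 1.799e+02 -1.000e-01  3.840e+01] F [-5.5 -0.3  5.9] M [-0.064  0.811  0.511] g0.0172 96 [ 6. 57.]
t5.7 [0.6446 0.1833 0.3269] [ 1.799e+02 -1.000e-01  3.480e+01] F [-4.5 -1.5  5.5] M [-0.118  0.783  0.512] g0.0172 96 [ 6. 61.]
t5.8 [0.6446 0.1833 0.3269] [ 1.799e+02 -1.000e-01  3.120e+01] F [-4.8  0.2  6. ] M [-0.119  0.798  0.521] g0.0171 96 [ 6. 65.]
```

```bash

python3 -m pendant '[0,0,0,0,0,0.03]' >/dev/null; python3 s.py
python3 -m pendant '[0,0,0,0,0,0.03]' >/dev/null; python3 s.py; python3 - <<'E'
from workcell import robot
import numpy as np
a=[]
for i in range(6): robot.get_image('top'); a.append(robot.state()['ft_torque'][2])
print(np.round(a,3))
E
```

```text
t5.9 [0.6447 0.1833 0.3269] [ 1.799e+02 -1.000e-01  2.850e+01] F [-4.3 -0.6  5.8] M [-0.127  0.813  0.523] g0.0170 96 [ 6. 67.]
t6.0 [0.6447 0.1833 0.3269] [ 1.799e+02 -1.000e-01  2.580e+01] F [-4.6 -0.3  6.8] M [-0.116  0.768  0.525] g0.0174 96 [ 6. 70.]
[0.473 0.499 0.462 0.482 0.494 0.408]
```

```bash
python3 -m pendant '[0,0,0,0,0,0,0,0,0,0,0,0,0,0,0,0,0,0]' -0.06 100 >/dev/null; python3 s.py
python3 -m pendant '[0,0,-0.2,0,0,0,0,0,-0.2,0,0,0,-0.152,0.14,0,0,0,0,-0.152,0.14,0,0,0,0,-0.152,0.14,0,0,0,0,-0.152,0.14,0,0,0,0,0,0,0,0,0,-0.09,0,0,0,0,0,-0.09,0,0,0,0,0,-0.09,0,0,0,0,0,-0.09,0,0,0,0,0,0]' >/dev/null; python3 s.py
cat > look.py <<'E'
from fit import *
from scipy.spatial.transform import Rotation as Q
n='wrist';import sys
im=save(n,sys.argv[1]);C=cal(n);st=robot.state();Rt=Q.from_euler('xyz',st['orientation'],degrees=True).as_matrix()
for d in robot.silhouettes('nut_1',n)[:3]:
        m=d['pixels']&(im.max(2)<75)
        m=cv2.morphologyEx(m.astype(np.uint8),cv2.MORPH_CLOSE,np.ones((15,15)))
        p=back(n,np.array(d['location'])*[640,480],.175,C)
        f=np.array(fit(C,m,p[0],p[1])); print(np.round(d['score'],2),d['location'],f.round(4),'tool units',(Rt.T@(np.array([f[0],f[1],.326])-st['ee_pos'])/.2).round(4))
E
python3 look.py w3.png
```

```text
t6.6 [0.6448 0.1832 0.3249] [180.   -0.   25.8] F [ 1.  -0.4 -0.8] M [ 0.088 -0.039  0.002] g0.0452 0 [ 6. 70.]
t7.7 [0.5839 0.0295 0.4047] [180.   -0.   58.3] F [0.4 0.1 0.3] M [ 0.008 -0.005 -0.007] g0.0455 0 [-9. 23.]
0.78 [0.033, 0.3198] [ 0.4837  0.1554 41.5336  0.1352] tool units [ 0.2683 -0.7585  0.3933]
0.6 [0.4938, 0.5148] [5.84800e-01 2.99000e-02 5.55182e+01 2.94900e-01] tool units [0.0036 0.0027 0.3935]
```

View pics/w3.png

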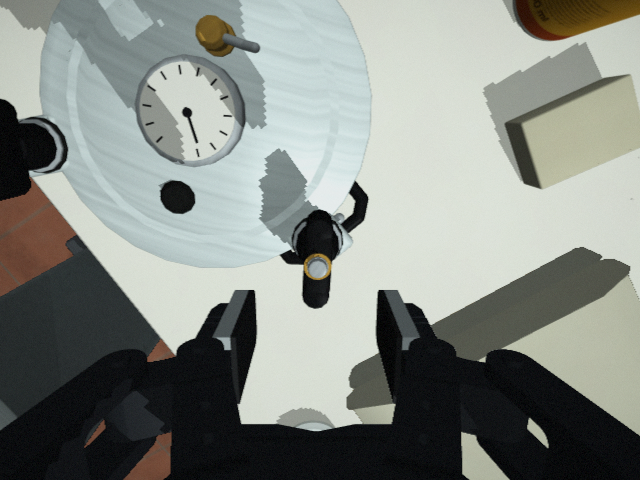

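```bash
python3 -m pendant '[0.0035,0.0025,0.2,0,0,0.028,0,0,0.19,0,0,0,0,0,0,0,0,0]' >/dev/null; python3 s.py
python3 -m pendant '[0,0,0,0,0,0,0,0,0,0,0,0,0,0,0,0,0,0,0,0,0,0,0,0]' 1 100 >/dev/null; python3 s.py
python3 -m pendant '[0,0,0,0,0,0.03]' >/dev/null; python3 s.py
python3 -m pendant '[0,0,0,0,0,0.03]' >/dev/null; python3 s.py
python3 -m pendant '[0,0,0,0,0,0.03]' >/dev/null; python3 s.py
python3 -m pendant '[0,0,0,0,0,0.03]' >/dev/null; python3 s.py
python3 -m pendant '[0,0,0,0,0,0.03]' >/dev/null; python3 s.py
python3 -m pendant '[0,0,0,0,0,0.03]' >/dev/null; python3 s.py
```

```text
t8.1 [0.5839 0.03   0.3222] [-179.5    0.2   55.5] F [ 0.7  0.2 -0.4] M [-0.009 -0.002  0.022] g0.0456 0 [-9. 26.]
t8.5 [0.5848 0.0301 0.3289] [ 1.798e+02 -1.000e-01  5.570e+01] F [-3.1  1.4  6.7] M [ 0.271  0.637 -0.035] g0.0161 96 [-9. 26.]
t8.6 [0.5848 0.0301 0.3289] [ 1.798e+02 -1.000e-01  5.300e+01] F [-2.9  1.4  8.1] M [0.254 0.575 0.472] g0.0162 95 [-9. 29.]
t8.7 [0.5848 0.0301 0.3289] [ 1.798e+02 -1.000e-01  5.020e+01] F [-3.1  1.8  8. ] M [0.257 0.542 0.488] g0.0159 95 [-9. 31.]
t8.8 [0.5848 0.0301 0.3288] [ 1.798e+02 -1.000e-01  4.750e+01] F [-2.8  1.9  7.4] M [0.203 0.531 0.488] g0.0157 95 [-9. 34.]
t8.9 [0.5848 0.0301 0.3288] [ 1.798e+02 -1.000e-01  4.480e+01] F [-2.8  1.3  6.3] M [0.241 0.563 0.509] g0.0161 95 [-9. 37.]
t9.0 [0.5848 0.0301 0.3289] [ 1.798e+02 -1.000e-01  4.210e+01] F [-2.5  1.4  6.6] M [0.139 0.478 0.463] g0.0161 95 [-9. 39.]
t9.1 [0.5848 0.0301 0.3288] [ 1.798e+02 -1.000e-01  3.940e+01] F [-2.5  1.   6.7] M [0.151 0.417 0.447] g0.0161 95 [-9. 42.]
```

```bash
sed -i 's/^s=robot.state();.*/s=robot.state();print("t%.1f"%s["t"],"yaw %.1f"%s["orientation"][2],"Mz %.3f"%s["ft_torque"][2],"F",s["contact_force"].round(1),"z %.4f"%s["ee_pos"][2],"g%.4f"%s["finger_gap"],"j6 %.0f"%s["joint_positions"][5])/' s.py
python3 -m pendant '[0,0,0,0,0,0.03]' >/dev/null; python3 s.py
python3 -m pendant '[0,0,0,0,0,0.03]' >/dev/null; python3 s.py
python3 -m pendant '[0,0,0,0,0,0.03]' >/dev/null; python3 s.py
python3 -m pendant '[0,0,0,0,0,0.03]' >/dev/null; python3 s.py
python3 -m pendant '[0,0,0,0,0,0.03]' >/dev/null; python3 s.py
```

```text
t9.2 yaw 36.7 Mz 0.442 F [-3.5  0.6  6.4] z 0.3288 g0.0161 j6 45
t9.3 yaw 34.0 Mz 0.481 F [-2.3  1.3  6.1] z 0.3288 g0.0162 j6 47
t9.4 yaw 31.3 Mz 0.455 F [-1.8  0.6  5.3] z 0.3288 g0.0162 j6 50
t9.5 yaw 28.6 Mz 0.435 F [-1.7  1.   5.9] z 0.3287 g0.0159 j6 53
t9.6 yaw 25.9 Mz 0.479 F [-2.2  0.7  5.9] z 0.3288 g0.0161 j6 56
```

Still free (mean about 0.46).

```bash

python3 -m pendant '[0,0,0,0,0,0.03]' >/dev/null; python3 s.py
python3 -m pendant '[0,0,0,0,0,0.03]' >/dev/null; python3 s.py
python3 -m pendant '[0,0,0,0,0,0.03]' >/dev/null; python3 s.py
python3 -m pendant '[0,0,0,0,0,0.03]' >/dev/null; python3 s.py
python3 -m pendant '[0,0,0,0,0,0.03]' >/dev/null; python3 s.py
python3 -m pendant '[0,0,0,0,0,0.03]' >/dev/null; python3 s.py
```

```text
t9.7 yaw 23.2 Mz 0.464 F [-1.2  1.1  5.8] z 0.3287 g0.0162 j6 58
t9.8 yaw 20.5 Mz 0.503 F [-2.3  1.   5. ] z 0.3287 g0.0162 j6 61
t9.9 yaw 17.8 Mz 0.468 F [-1.1  0.3  4.4] z 0.3287 g0.0159 j6 64
t10.0 yaw 15.1 Mz 0.510 F [-1.9  0.3  4.9] z 0.3287 g0.0162 j6 66
t10.1 yaw 12.4 Mz 0.508 F [-1.9  0.9  4.7] z 0.3286 g0.0162 j6 69
t10.2 yaw 9.7 Mz 0.468 F [-1.5  0.3  5.4] z 0.3287 g0.0158 j6 72
```

```bash

python3 -m pendant '[0,0,0,0,0,0.03]' >/dev/null; python3 s.py
python3 -m pendant '[0,0,0,0,0,0.03]' >/dev/null; python3 s.py
python3 -m pendant '[0,0,0,0,0,0.03]' >/dev/null; python3 s.py
```

```text
t10.3 yaw 7.0 Mz 0.496 F [-2.1 -0.4  4.4] z 0.3286 g0.0163 j6 74
t10.4 yaw 4.3 Mz 0.441 F [-1.4  0.   4.8] z 0.3286 g0.0164 j6 77
t10.5 yaw 1.6 Mz 0.433 F [-1.5 -1.1  4.8] z 0.3286 g0.0162 j6 80
```

```bash

python3 -m pendant '[0,0,0,0,0,0.03]' >/dev/null; python3 s.py
python3 -m pendant '[0,0,0,0,0,0.03]' >/dev/null; python3 s.py
python3 -m pendant '[0,0,0,0,0,0.03]' >/dev/null; python3 s.py
python3 -m pendant '[0,0,0,0,0,0.03]' >/dev/null; python3 s.py
python3 -m pendant '[0,0,0,0,0,0.03]' >/dev/null; python3 s.py
```

```text
t10.6 yaw -1.1 Mz 0.480 F [-2.1 -0.8  4.7] z 0.3286 g0.0158 j6 83
t10.7 yaw -3.8 Mz 0.455 F [-1.  -1.1  3.1] z 0.3285 g0.0161 j6 85
t10.8 yaw -6.5 Mz 0.471 F [-0.9 -0.5  3.6] z 0.3285 g0.0160 j6 88
t10.9 yaw -9.2 Mz 0.495 F [-1.3 -1.3  3.4] z 0.3285 g0.0163 j6 91
t11.0 yaw -11.9 Mz 0.485 F [-1.  -1.1  4.7] z 0.3285 g0.0161 j6 93
```

```bash

python3 -m pendant '[0,0,0,0,0,0.03]' >/dev/null; python3 s.py
python3 -m pendant '[0,0,0,0,0,0.03]' >/dev/null; python3 s.py
python3 -m pendant '[0,0,0,0,0,0.03]' >/dev/null; python3 s.py
python3 -m pendant '[0,0,0,0,0,0.03]' >/dev/null; python3 s.py
```

```text
t11.1 yaw -14.6 Mz 0.495 F [-1.4 -1.2  2.6] z 0.3285 g0.0159 j6 96
t11.2 yaw -17.3 Mz 0.486 F [-1.4 -1.2  3.8] z 0.3285 g0.0158 j6 99
t11.3 yaw -20.0 Mz 0.488 F [-0.9 -1.5  3.4] z 0.3284 g0.0162 j6 101
t11.4 yaw -22.7 Mz 0.510 F [-1.  -1.3  3. ] z 0.3284 g0.0161 j6 104
```

```bash

python3 -m pendant '[0,0,0,0,0,0.03]' >/dev/null; python3 s.py
python3 -m pendant '[0,0,0,0,0,0.03]' >/dev/null; python3 s.py
```

```text
t11.5 yaw -25.4 Mz 0.438 F [-1.9 -2.4  3.3] z 0.3284 g0.0165 j6 107
t11.6 yaw -28.1 Mz 0.472 F [-1.1 -1.8  3.6] z 0.3284 g0.0163 j6 110
```

```bash

python3 -m pendant '[0,0,0,0,0,0.03]' >/dev/null; python3 s.py
python3 -m pendant '[0,0,0,0,0,0.02]' >/dev/null; python3 s.py
python3 - <<'E'
import numpy as np
from workcell import robot
s=robot.state(); 
m=np.array([.472,.488,.488,.509,.463,.447,.442,.481,.455,.435,.479,.464,.503,.468,.510,.508,.468,.496,.441,.433,.480,.455,.471,.495,.485,.495,.486,.488,.510,.438,.472])
a=2.7*np.arange(1,32)
for b in range(5,90,5): 
    p=np.maximum(a-b,0)*np.pi/180*.2; c=(m-p).mean(); print(b,round(c,3),round(((m-p-c)**2).sum()*1e4,1),round(((m-p-.455)**2).sum()*1e4,1))
E
python3 look.py w4.png
```

```text
t11.7 yaw -30.8 Mz 0.476 F [-1.3 -2.   3. ] z 0.3284 g0.0160 j6 112
t11.8 yaw -32.6 Mz 0.454 F [-1.7 -1.9  3. ] z 0.3284 g0.0163 j6 114
5 0.341 2250.6 6251.3
10 0.358 2145.9 5089.4
15 0.373 1971.4 4072.2
20 0.387 1767.8 3211.2
25 0.4 1551.0 2495.0
30 0.412 1337.4 1915.1
35 0.423 1131.2 1452.7
40 0.433 929.0 1083.3
45 0.442 732.7 788.7
50 0.449 553.2 563.0
55 0.456 410.0 410.5
60 0.462 312.5 327.4
65 0.467 252.0 294.0
70 0.47 212.3 284.9
75 0.473 187.2 286.6
80 0.474 169.9 287.4
85 0.475 164.8 288.8
0.72 [0.4953, 0.6635] [5.855000e-01 2.840000e-02 1.493283e+02 3.004000e-01] tool units [0.0059 0.0032 0.0117]
```

View pics/w4.png

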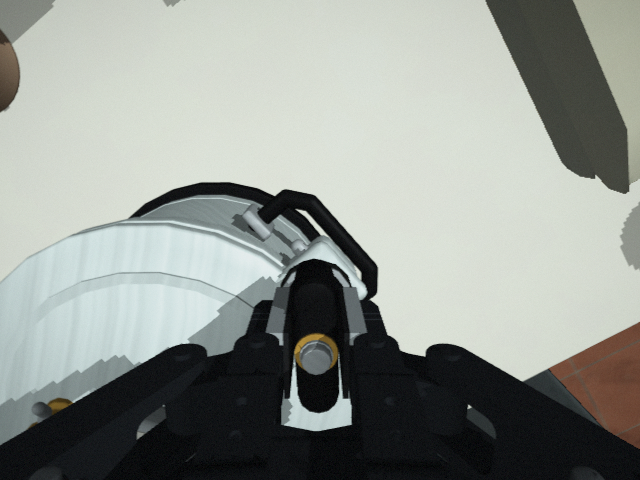

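```bash

python3 -m pendant '[0,0,0,0,0,0.01]' >/dev/null; python3 s.py
python3 -m pendant '[0,0,0,0,0,0.01]' >/dev/null; python3 s.py
python3 -m pendant '[0,0,0,0,0,0.01]' >/dev/null; python3 s.py
python3 -m pendant '[0,0,0,0,0,0.01]' >/dev/null; python3 s.py
```

```text
t12.0 yaw -33.4 Mz 0.481 F [-1.7 -3.1  6.2] z 0.3282 g0.0161 j6 115
t12.1 yaw -34.3 Mz 0.557 F [-1.4 -2.6  6.2] z 0.3282 g0.0160 j6 116
t12.2 yaw -35.2 Mz 0.498 F [-2.6 -3.4  6.4] z 0.3282 g0.0162 j6 117
t12.3 yaw -36.1 Mz 0.526 F [-0.8 -3.6  6.7] z 0.3282 g0.0163 j6 118
```

```bash

python3 -m pendant '[0,0,0,0,0,0.01]' >/dev/null; python3 s.py
python3 -m pendant '[0,0,0,0,0,0.01]' >/dev/null; python3 s.py
python3 -m pendant '[0,0,0,0,0,0.01]' >/dev/null; python3 s.py
```

```text
t12.4 yaw -37.0 Mz 0.518 F [-2.4 -3.7  6.5] z 0.3282 g0.0160 j6 118
t12.5 yaw -37.9 Mz 0.473 F [-3.4 -3.4  6.8] z 0.3282 g0.0160 j6 119
t12.6 yaw -38.8 Mz 0.512 F [-1.9 -3.3  5.7] z 0.3282 g0.0160 j6 120
```

```bash
python3 -m pendant '[0,0,0,0,0,0,0,0,0,0,0,0,0,0,0,0,0,0]' -0.06 100 >/dev/null; python3 s.py
python3 -m pendant '[0,0,-0.2,0,0,0,0,0,-0.2,0,0,0,-0.197,-0.043,0,0,0,0,-0.197,-0.043,0,0,0,0,-0.197,-0.043,0,0,0,0,-0.197,-0.043,0,0,0,0,0,0,0,0,0,-0.09,0,0,0,0,0,-0.09,0,0,0,0,0,-0.09,0,0,0,0,0,-0.09,0,0,0,0,0,-0.09,0,0,0,0,0,-0.09,0,0,0,0,0,-0.09,0,0,0,0,0,-0.09,0,0,0,0,0,-0.09,0,0,0,0,0,-0.09,0,0,0,0,0,-0.09,0,0,0,0,0,-0.09,0,0,0,0,0,0]' >/dev/null; python3 s.py
python3 look.py w5.png
```

```text
t12.9 yaw -38.8 Mz 0.061 F [1.  0.4 0.2] z 0.3266 g0.0452 j6 120
t14.8 yaw 58.4 Mz -0.029 F [-0.2  0.2  0.1] z 0.4066 g0.0450 j6 36
0.77 [0.8991, 0.7125] [5.830000e-01 3.160000e-02 1.405289e+02 2.184000e-01] tool units [-0.2647  0.7498  0.4027]
0.76 [0.8945, 0.0798] [ 0.6404  0.1859 45.1012  0.2497] tool units [0.5424 0.587  0.4028]
0.56 [0.4813, 0.515] [ 0.4822  0.158  60.2917  0.3073] tool units [ 0.0071 -0.0118  0.4029]
```

View pics/w5.png

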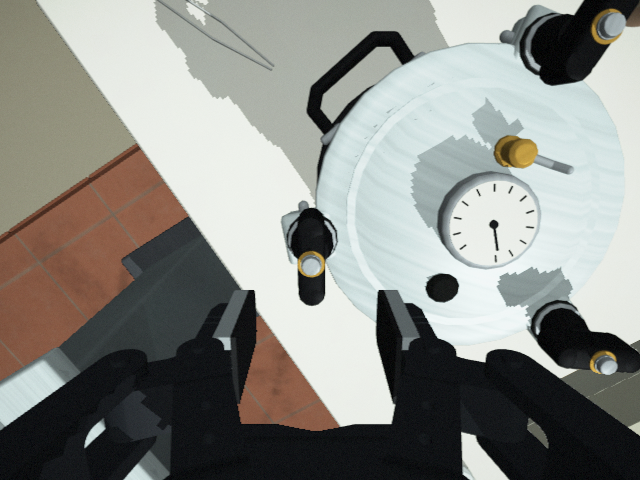

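```bash
python3 -m pendant '[0.007,-0.0118,0.2,0,0,-0.013,0,0,0.2,0,0,0,0,0,0,0,0,0]' >/dev/null; python3 s.py
python3 -m pendant '[0,0,0,0,0,0,0,0,0,0,0,0,0,0,0,0,0,0,0,0,0,0,0,0]' 1 100 >/dev/null; python3 s.py
python3 -m pendant '[0,0,0,0,0,0.02]' >/dev/null; python3 s.py
python3 -m pendant '[0,0,0,0,0,0.02]' >/dev/null; python3 s.py
python3 -m pendant '[0,0,0,0,0,0.02]' >/dev/null; python3 s.py
python3 -m pendant '[0,0,0,0,0,0.02]' >/dev/null; python3 s.py
python3 -m pendant '[0,0,0,0,0,0.02]' >/dev/null; python3 s.py
python3 -m pendant '[0,0,0,0,0,0.02]' >/dev/null; python3 s.py
python3 -m pendant '[0,0,0,0,0,0.02]' >/dev/null; python3 s.py
python3 -m pendant '[0,0,0,0,0,0.02]' >/dev/null; python3 s.py
```

```text
t15.2 yaw 59.4 Mz -0.008 F [-0.3  0.3 -0.2] z 0.3226 g0.0452 j6 36
t15.6 yaw 59.5 Mz 0.008 F [-4.9  2.6  2.7] z 0.3289 g0.0157 j6 35
t15.7 yaw 57.7 Mz 0.380 F [-4.7  2.7  2.9] z 0.3289 g0.0161 j6 37
t15.8 yaw 55.9 Mz 0.460 F [-4.3  2.1  2.5] z 0.3289 g0.0161 j6 39
t15.9 yaw 54.1 Mz 0.466 F [-3.8  2.   1.7] z 0.3288 g0.0163 j6 41
t16.0 yaw 52.3 Mz 0.467 F [-4.6  1.3  2.2] z 0.3288 g0.0161 j6 43
t16.1 yaw 50.5 Mz 0.470 F [-4.4  1.9  2.5] z 0.3288 g0.0162 j6 44
t16.2 yaw 48.7 Mz 0.505 F [-3.6  1.5  2.3] z 0.3288 g0.0165 j6 46
t16.3 yaw 46.9 Mz 0.474 F [-3.5  1.9  2.6] z 0.3288 g0.0163 j6 48
t16.4 yaw 45.1 Mz 0.415 F [-3.9  1.4  2.3] z 0.3288 g0.0159 j6 50
```

```bash

python3 -m pendant '[0,0,0,0,0,0.02]' >/dev/null; python3 s.py
python3 -m pendant '[0,0,0,0,0,0.02]' >/dev/null; python3 s.py
python3 -m pendant '[0,0,0,0,0,0.02]' >/dev/null; python3 s.py
python3 -m pendant '[0,0,0,0,0,0.02]' >/dev/null; python3 s.py
python3 -m pendant '[0,0,0,0,0,0.02]' >/dev/null; python3 s.py
python3 -m pendant '[0,0,0,0,0,0.02]' >/dev/null; python3 s.py
```

```text
t16.5 yaw 43.3 Mz 0.431 F [-3.3  0.5  2.4] z 0.3288 g0.0159 j6 52
t16.6 yaw 41.5 Mz 0.495 F [-2.9  1.5  1. ] z 0.3288 g0.0162 j6 53
t16.7 yaw 39.7 Mz 0.438 F [-4.1  0.1  2.7] z 0.3288 g0.0160 j6 55
t16.8 yaw 37.9 Mz 0.456 F [-2.5  1.6  1.6] z 0.3288 g0.0161 j6 57
t16.9 yaw 36.1 Mz 0.425 F [-2.6  2.2  0.6] z 0.3288 g0.0164 j6 59
t17.0 yaw 34.3 Mz 0.432 F [-3.4  2.1  1.1] z 0.3287 g0.0164 j6 61
```

Still free (about 0.45).

```bash

python3 -m pendant '[0,0,0,0,0,0.02]' >/dev/null; python3 s.py
python3 -m pendant '[0,0,0,0,0,0.02]' >/dev/null; python3 s.py
python3 -m pendant '[0,0,0,0,0,0.02]' >/dev/null; python3 s.py
python3 -m pendant '[0,0,0,0,0,0.02]' >/dev/null; python3 s.py
python3 -m pendant '[0,0,0,0,0,0.02]' >/dev/null; python3 s.py
python3 -m pendant '[0,0,0,0,0,0.02]' >/dev/null; python3 s.py
python3 -m pendant '[0,0,0,0,0,0.02]' >/dev/null; python3 s.py
python3 -m pendant '[0,0,0,0,0,0.02]' >/dev/null; python3 s.py
```

```text
t17.1 yaw 32.5 Mz 0.489 F [-3.   2.   1.2] z 0.3287 g0.0160 j6 62
t17.2 yaw 30.7 Mz 0.436 F [-3.2  0.9  0.9] z 0.3287 g0.0158 j6 64
t17.3 yaw 28.9 Mz 0.483 F [-3.   1.   0.4] z 0.3287 g0.0160 j6 66
t17.4 yaw 27.1 Mz 0.486 F [-2.8  1.1  0.6] z 0.3287 g0.0164 j6 68
t17.5 yaw 25.3 Mz 0.446 F [-2.7 -0.1  0.6] z 0.3287 g0.0163 j6 70
t17.6 yaw 23.5 Mz 0.494 F [-3.7  0.7  0.8] z 0.3287 g0.0159 j6 71
t17.7 yaw 21.7 Mz 0.470 F [-2.8 -0.   0.2] z 0.3287 g0.0163 j6 73
t17.8 yaw 19.9 Mz 0.479 F [-2.3  1.2 -0.2] z 0.3287 g0.0163 j6 75
```

```bash

python3 -m pendant '[0,0,0,0,0,0.02]' >/dev/null; python3 s.py
python3 -m pendant '[0,0,0,0,0,0.02]' >/dev/null; python3 s.py
python3 -m pendant '[0,0,0,0,0,0.02]' >/dev/null; python3 s.py
python3 -m pendant '[0,0,0,0,0,0.02]' >/dev/null; python3 s.py
python3 -m pendant '[0,0,0,0,0,0.02]' >/dev/null; python3 s.py
```

```text
t17.9 yaw 18.1 Mz 0.495 F [-0.8 -0.   0. ] z 0.3286 g0.0164 j6 77
t18.0 yaw 16.3 Mz 0.483 F [-2.   0.7  0.2] z 0.3286 g0.0160 j6 79
t18.1 yaw 14.5 Mz 0.476 F [-1.7  0.5  0.1] z 0.3286 g0.0160 j6 80
t18.2 yaw 12.7 Mz 0.459 F [-2.4  0.4 -0.1] z 0.3286 g0.0158 j6 82
t18.3 yaw 10.9 Mz 0.454 F [-1.2  0.2 -0.5] z 0.3286 g0.0162 j6 84
```

```bash

python3 -m pendant '[0,0,0,0,0,0.02]' >/dev/null; python3 s.py
python3 -m pendant '[0,0,0,0,0,0.02]' >/dev/null; python3 s.py
python3 -m pendant '[0,0,0,0,0,0.02]' >/dev/null; python3 s.py
python3 -m pendant '[0,0,0,0,0,0.02]' >/dev/null; python3 s.py
python3 -m pendant '[0,0,0,0,0,0.02]' >/dev/null; python3 s.py
python3 -m pendant '[0,0,0,0,0,0.02]' >/dev/null; python3 s.py
python3 -m pendant '[0,0,0,0,0,0.02]' >/dev/null; python3 s.py
```

```text
t18.4 yaw 9.1 Mz 0.483 F [-2.7  0.7  0.5] z 0.3286 g0.0163 j6 86
t18.5 yaw 7.3 Mz 0.434 F [-2.3  0.1  0.4] z 0.3286 g0.0159 j6 88
t18.6 yaw 5.5 Mz 0.462 F [-2.5 -0.4  0.1] z 0.3286 g0.0162 j6 89
t18.7 yaw 3.7 Mz 0.447 F [-2.  -0.2 -0.6] z 0.3286 g0.0161 j6 91
t18.8 yaw 1.9 Mz 0.382 F [-2.3 -0.3 -1. ] z 0.3285 g0.0165 j6 93
t18.9 yaw 0.1 Mz 0.458 F [-1.5 -0.8 -0. ] z 0.3285 g0.0158 j6 95
t19.0 yaw -1.7 Mz 0.465 F [-2.  -0.1 -0.8] z 0.3285 g0.0159 j6 97
```

Free still, after 61° of turning.

```bash

python3 -m pendant '[0,0,0,0,0,0.02]' >/dev/null; python3 s.py
python3 -m pendant '[0,0,0,0,0,0.02]' >/dev/null; python3 s.py
python3 -m pendant '[0,0,0,0,0,0.02]' >/dev/null; python3 s.py
python3 -m pendant '[0,0,0,0,0,0.02]' >/dev/null; python3 s.py
python3 -m pendant '[0,0,0,0,0,0.02]' >/dev/null; python3 s.py
python3 -m pendant '[0,0,0,0,0,0.02]' >/dev/null; python3 s.py
python3 -m pendant '[0,0,0,0,0,0.02]' >/dev/null; python3 s.py
python3 -m pendant '[0,0,0,0,0,0.02]' >/dev/null; python3 s.py
python3 -m pendant '[0,0,0,0,0,0.02]' >/dev/null; python3 s.py
python3 -m pendant '[0,0,0,0,0,0.02]' >/dev/null; python3 s.py
```

```text
t19.1 yaw -3.5 Mz 0.448 F [-2.2  0.1 -1.5] z 0.3285 g0.0157 j6 98
t19.2 yaw -5.3 Mz 0.442 F [-1.6 -0.  -1.1] z 0.3285 g0.0161 j6 100
t19.3 yaw -7.1 Mz 0.485 F [-2.1 -0.5 -1.7] z 0.3285 g0.0159 j6 102
t19.4 yaw -8.9 Mz 0.501 F [-3.  -0.7 -1. ] z 0.3285 g0.0160 j6 104
t19.5 yaw -10.7 Mz 0.502 F [-1.8 -1.5 -1.1] z 0.3285 g0.0163 j6 106
t19.6 yaw -12.5 Mz 0.486 F [-1.7 -0.8 -1. ] z 0.3285 g0.0158 j6 107
t19.7 yaw -14.3 Mz 0.478 F [-1.8  0.1 -1.3] z 0.3285 g0.0161 j6 109
t19.8 yaw -16.1 Mz 0.437 F [-0.8 -2.5 -0.6] z 0.3284 g0.0159 j6 111
t19.9 yaw -17.9 Mz 0.530 F [-1.9 -1.3 -1.7] z 0.3284 g0.0164 j6 113
t20.0 yaw -19.7 Mz 0.520 F [-1.7 -2.  -2. ] z 0.3284 g0.0164 j6 115
```

```bash

python3 -m pendant '[0,0,0,0,0,0.02]' >/dev/null; python3 s.py
python3 -m pendant '[0,0,0,0,0,0.02]' >/dev/null; python3 s.py
python3 -m pendant '[0,0,0,0,0,0.02]' >/dev/null; python3 s.py
python3 -m pendant '[0,0,0,0,0,0.02]' >/dev/null; python3 s.py
python3 -m pendant '[0,0,0,0,0,0.02]' >/dev/null; python3 s.py
```

```text
t20.1 yaw -21.5 Mz 0.521 F [-1.6 -1.6 -1.8] z 0.3284 g0.0163 j6 116
t20.2 yaw -23.3 Mz 0.548 F [-2.6 -2.5 -0.9] z 0.3284 g0.0161 j6 118
t20.3 yaw -25.1 Mz 0.564 F [-2.5 -1.8 -1.3] z 0.3284 g0.0160 j6 120
t20.4 yaw -26.9 Mz 0.511 F [-1.7 -2.1 -1.4] z 0.3284 g0.0157 j6 122
t20.5 yaw -28.7 Mz 0.508 F [-2.5 -2.4 -1.7] z 0.3283 g0.0163 j6 124
```

```bash
python3 -m pendant '[0,0,0,0,0,0,0,0,0,0,0,0,0,0,0,0,0,0]' -0.06 100 >/dev/null; python3 s.py
python3 -m pendant '[0,0,-0.2,0,0,0,0,0,-0.2,0,0,0,0.1625,-0.1255,0,0,0,0,0.1625,-0.1255,0,0,0,0,0.1625,-0.1255,0,0,0,0,0.1625,-0.1255,0,0,0,0,0,0,0,0,0,-0.0865,0,0,0,0,0,-0.0865,0,0,0,0,0,-0.0865,0,0,0,0,0,-0.0865,0,0,0,0,0,-0.0865,0,0,0,0,0,-0.0865,0,0,0,0,0,-0.0865,0,0,0,0,0,0,0,0,0,0,0,0]' ; python3 look.py w6.png
```

```text
t20.8 yaw -28.7 Mz -0.003 F [ 0.8 -0.5  0.3] z 0.3275 g0.0451 j6 124
t: 22.3
ee_pos: [0.6444, 0.1838, 0.4068]
orientation: [-180.0, -0.0, 25.6]
contact_force: [-1.2, -0.4, 0.4]
finger_gap: 0.0453
grip_force: 0.0
0.66 [0.4986, 0.5129] [ 0.6454  0.1827 29.3385  0.2842] tool units [0.0018 0.0069 0.4039]
0.62 [0.7559, 0.9469] [5.58500e-01 2.26000e-02 5.68415e+01 3.90900e-01] tool units [-0.7361  0.5404  0.4037]
```

View pics/w6.png

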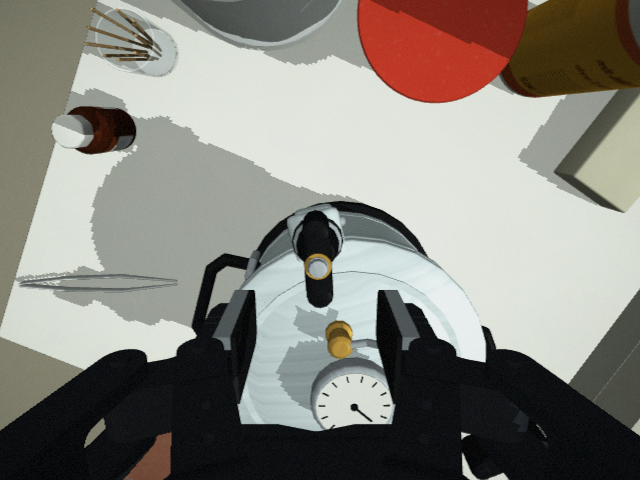

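```bash
python3 -m pendant '[0.001,0.0015,0.2,0,0,0,0,0,0.2,0,0,0,0,0,0,0,0,0]' >/dev/null; python3 s.py
python3 -m pendant '[0,0,0,0,0,0,0,0,0,0,0,0,0,0,0,0,0,0,0,0,0,0,0,0]' 1 100 >/dev/null; python3 s.py
python3 -m pendant '[0,0,0,0,0,0.02]' >/dev/null; python3 s.py
python3 -m pendant '[0,0,0,0,0,0.02]' >/dev/null; python3 s.py
python3 -m pendant '[0,0,0,0,0,0.02]' >/dev/null; python3 s.py
python3 -m pendant '[0,0,0,0,0,0.02]' >/dev/null; python3 s.py
```

```text
t22.7 yaw 25.7 Mz 0.036 F [-0.7 -0.6 -0.4] z 0.3211 g0.0453 j6 70
t23.1 yaw 25.8 Mz -0.061 F [-1.1 -0.3  7.2] z 0.3294 g0.0158 j6 70
t23.2 yaw 24.0 Mz 0.376 F [0.5 0.  6.5] z 0.3294 g0.0155 j6 72
t23.3 yaw 22.2 Mz 0.496 F [ 0.2 -0.1  7.8] z 0.3294 g0.0160 j6 74
t23.4 yaw 20.4 Mz 0.606 F [ 0.3 -1.   6.9] z 0.3294 g0.0155 j6 76
t23.5 yaw 18.6 Mz 0.511 F [ 0.2 -1.   7.4] z 0.3293 g0.0152 j6 77
```

```bash

python3 -m pendant '[0,0,0,0,0,0.06,0,0,0,0,0,0.06,0,0,0,0,0,0.06,0,0,0,0,0,0.06,0,0,0,0,0,0.06]' >/dev/null; python3 s.py
for k in 1; do
python3 -m pendant '[0,0,0,0,0,0.02]' >/dev/null; python3 s.py
python3 -m pendant '[0,0,0,0,0,0.02]' >/dev/null; python3 s.py
python3 -m pendant '[0,0,0,0,0,0.02]' >/dev/null; python3 s.py
python3 -m pendant '[0,0,0,0,0,0.02]' >/dev/null; python3 s.py
python3 -m pendant '[0,0,0,0,0,0.02]' >/dev/null; python3 s.py
python3 -m pendant '[0,0,0,0,0,0.02]' >/dev/null; python3 s.py
done
```

```text
t24.0 yaw -8.5 Mz 0.673 F [ 0.2 -2.5  5.7] z 0.3292 g0.0160 j6 104
t24.1 yaw -10.3 Mz 0.664 F [ 0.7 -3.2  5.6] z 0.3292 g0.0154 j6 106
t24.2 yaw -12.0 Mz 0.623 F [-0.1 -3.4  4.6] z 0.3292 g0.0157 j6 108
t24.3 yaw -13.8 Mz 0.627 F [ 0.6 -4.2  5.6] z 0.3291 g0.0157 j6 110
t24.4 yaw -15.6 Mz 0.604 F [ 0.3 -2.4  5.5] z 0.3292 g0.0159 j6 111
t24.5 yaw -17.4 Mz 0.663 F [ 1.  -3.1  6.2] z 0.3292 g0.0154 j6 113
t24.6 yaw -19.2 Mz 0.708 F [ 0.3 -2.9  6.1] z 0.3291 g0.0155 j6 115
```

```bash

python3 -m pendant '[0,0,0,0,0,0.06,0,0,0,0,0,0.06,0,0,0,0,0,0.06,0,0,0,0,0,0.06,0,0,0,0,0,0.06]' >/dev/null; python3 s.py
python3 -m pendant '[0,0,0,0,0,0.02]' >/dev/null; python3 s.py
python3 -m pendant '[0,0,0,0,0,0.02]' >/dev/null; python3 s.py
python3 -m pendant '[0,0,0,0,0,0.02]' >/dev/null; python3 s.py
python3 -m pendant '[0,0,0,0,0,0.02]' >/dev/null; python3 s.py
python3 -m pendant '[0,0,0,0,0,0.02]' >/dev/null; python3 s.py
python3 -m pendant '[0,0,0,0,0,0.02]' >/dev/null; python3 s.py
```

```text
t25.1 yaw -46.3 Mz 0.790 F [-1.  -5.   5.1] z 0.3289 g0.0152 j6 142
t25.2 yaw -48.1 Mz 0.748 F [-1.7 -5.3  5.2] z 0.3289 g0.0153 j6 144
t25.3 yaw -49.8 Mz 0.778 F [-0.1 -5.6  5.4] z 0.3289 g0.0156 j6 146
t25.4 yaw -51.6 Mz 0.774 F [ 0.2 -5.   5.7] z 0.3289 g0.0155 j6 147
t25.5 yaw -53.4 Mz 0.827 F [-0.6 -5.8  4.4] z 0.3289 g0.0158 j6 149
t25.6 yaw -55.2 Mz 0.741 F [-1.2 -6.   4.8] z 0.3289 g0.0154 j6 151
t25.7 yaw -57.0 Mz 0.805 F [-1.5 -6.2  5.5] z 0.3289 g0.0161 j6 153
```

```bash
python3 -m pendant '[0,0,0,0,0,0,0,0,0,0,0,0,0,0,0,0,0,0]' -0.06 100 >/dev/null; python3 s.py
python3 -m pendant '[0,0,-0.2,0,0,0,0,0,-0.2,0,0,0,0.12,0.167,0,0,0,0,0.12,0.167,0,0,0,0,0.12,0.167,0,0,0,0,0.12,0.167,0,0,0,0,0,0,0,0,0,-0.0918,0,0,0,0,0,-0.0918,0,0,0,0,0,-0.0918,0,0,0,0,0,-0.0918,0,0,0,0,0,-0.0918,0,0,0,0,0,-0.0918,0,0,0,0,0,-0.0918,0,0,0,0,0,-0.0918,0,0,0,0,0,-0.0918,0,0,0,0,0,-0.0918,0,0,0,0,0,-0.0918,0,0,0,0,0,-0.0918]' >/dev/null
python3 -m pendant '[0,0,0,0,0,-0.0918,0,0,0,0,0,-0.0918,0,0,0,0,0,-0.0918,0,0,0,0,0,-0.0918,0,0,0,0,0,-0.0918,0,0,0,0,0,-0.0918,0,0,0,0,0,-0.0918,0,0,0,0,0,-0.0918,0,0,0,0,0,-0.0918,0,0,0,0,0,-0.0918,0,0,0,0,0,-0.0918,0,0,0,0,0,-0.0918,0,0,0,0,0,0,0,0,0,0,0,0]' ; python3 s.py; python3 look.py w7.png
```

```text
t26.0 yaw -57.0 Mz 0.009 F [-0.8 -0.1 -0.2] z 0.3269 g0.0451 j6 153
t: 29.2
ee_pos: [0.5851, 0.0303, 0.4066]
orientation: [180.0, -0.0, 141.1]
contact_force: [-0.8, -1.2, -1.6]
finger_gap: 0.0454
grip_force: 0.0
t29.2 yaw 141.1 Mz 0.054 F [-0.8 -1.2 -1.6] z 0.4066 g0.0454 j6 -60
0.9 [0.963, 0.335] [  0.6429   0.1813 120.1412   0.1627] tool units [0.2487 0.7693 0.4032]
0.9 [0.4944, 0.5117] [5.83800e-01 3.00000e-02 1.44933e+02 3.15200e-01] tool units [ 0.004  -0.005   0.4032]
0.31 [0.6633, 0.2502] [ 0.5615  0.1137 97.3883  0.8978] tool units [0.3534 0.2508 0.4032]
```

View pics/w7.png

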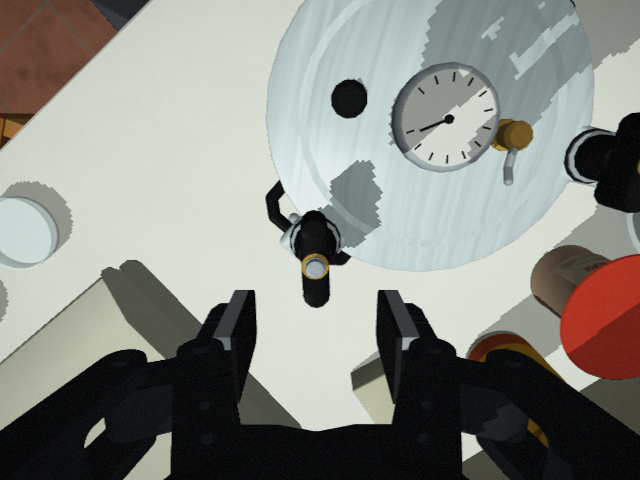

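```bash
python3 -m pendant '[0.001,-0.0015,0.2,0,0,0,0,0,0.2,0,0,0,0,0,0,0,0,0]' >/dev/null; python3 s.py
python3 -m pendant '[0,0,0,0,0,0,0,0,0,0,0,0,0,0,0,0,0,0,0,0,0,0,0,0]' 1 100 >/dev/null; python3 s.py
python3 -m pendant '[0,0,0,0,0,0.05,0,0,0,0,0,0.05]' >/dev/null; python3 s.py
python3 -m pendant '[0,0,0,0,0,0.05,0,0,0,0,0,0.05]' >/dev/null; python3 s.py
python3 -m pendant '[0,0,0,0,0,0.05,0,0,0,0,0,0.05]' >/dev/null; python3 s.py
python3 -m pendant '[0,0,0,0,0,0.05,0,0,0,0,0,0.05]' >/dev/null; python3 s.py
python3 -m pendant '[0,0,0,0,0,0.05,0,0,0,0,0,0.05]' >/dev/null; python3 s.py
python3 -m pendant '[0,0,0,0,0,0.02]' >/dev/null; python3 s.py
python3 -m pendant '[0,0,0,0,0,0.02]' >/dev/null; python3 s.py
python3 -m pendant '[0,0,0,0,0,0.02]' >/dev/null; python3 s.py
python3 -m pendant '[0,0,0,0,0,0.02]' >/dev/null; python3 s.py
python3 -m pendant '[0,0,0,0,0,0.02]' >/dev/null; python3 s.py
python3 -m pendant '[0,0,0,0,0,0.02]' >/dev/null; python3 s.py
```

```text
t29.6 yaw 141.2 Mz -0.026 F [-0.  -1.1  0.5] z 0.3220 g0.0451 j6 -60
t30.0 yaw 141.3 Mz -0.032 F [-3.4 -3.5  4.3] z 0.3291 g0.0157 j6 -60
t30.2 yaw 132.2 Mz 0.571 F [-4.4 -3.8  5.2] z 0.3291 g0.0158 j6 -51
t30.4 yaw 123.2 Mz 0.597 F [-5.5 -5.2  4.2] z 0.3290 g0.0157 j6 -42
t30.6 yaw 114.2 Mz 0.664 F [-5.  -5.   3.7] z 0.3290 g0.0159 j6 -33
t30.8 yaw 105.2 Mz 0.690 F [-5.7 -4.5  4.4] z 0.3289 g0.0157 j6 -24
t31.0 yaw 96.2 Mz 0.680 F [-5.5 -4.7  4.3] z 0.3288 g0.0156 j6 -15
t31.1 yaw 94.4 Mz 0.633 F [-4.5 -5.7  3.2] z 0.3288 g0.0154 j6 -13
t31.2 yaw 92.7 Mz 0.649 F [-6.5 -5.6  3.6] z 0.3288 g0.0156 j6 -11
t31.3 yaw 90.9 Mz 0.680 F [-6.  -4.3  3.9] z 0.3288 g0.0155 j6 -9
t31.4 yaw 89.1 Mz 0.677 F [-5.9 -5.3  3.2] z 0.3287 g0.0157 j6 -8
t31.5 yaw 87.3 Mz 0.656 F [-6.7 -4.9  2.9] z 0.3287 g0.0152 j6 -6
t31.6 yaw 85.5 Mz 0.726 F [-6.  -5.1  4.1] z 0.3287 g0.0154 j6 -4
```

```bash

python3 -m pendant '[0,0,0,0,0,0.05,0,0,0,0,0,0.05,0,0,0,0,0,0.05,0,0,0,0,0,0.05]' >/dev/null; python3 s.py
python3 -m pendant '[0,0,0,0,0,0.02]' >/dev/null; python3 s.py
python3 -m pendant '[0,0,0,0,0,0.02]' >/dev/null; python3 s.py
python3 -m pendant '[0,0,0,0,0,0.02]' >/dev/null; python3 s.py
python3 -m pendant '[0,0,0,0,0,0.02]' >/dev/null; python3 s.py
python3 -m pendant '[0,0,0,0,0,0.02]' >/dev/null; python3 s.py
python3 -m pendant '[0,0,0,0,0,0.02]' >/dev/null; python3 s.py
python3 -m pendant '[0,0,0,0,0,0.02]' >/dev/null; python3 s.py
```

```text
t32.0 yaw 67.4 Mz 0.773 F [-7.7 -4.2  3.2] z 0.3286 g0.0154 j6 14
t32.1 yaw 65.6 Mz 0.740 F [-6.8 -3.7  3.6] z 0.3286 g0.0157 j6 16
t32.2 yaw 63.9 Mz 0.734 F [-7.4 -3.3  2.9] z 0.3286 g0.0155 j6 18
t32.3 yaw 62.1 Mz 0.784 F [-5.7 -3.3  3.9] z 0.3285 g0.0155 j6 19
t32.4 yaw 60.3 Mz 0.774 F [-6.7 -3.7  3.8] z 0.3285 g0.0155 j6 21
t32.5 yaw 58.5 Mz 0.785 F [-7.3 -3.7  3.2] z 0.3285 g0.0158 j6 23
t32.6 yaw 56.7 Mz 0.784 F [-7.6 -3.8  4.7] z 0.3285 g0.0151 j6 25
t32.7 yaw 54.9 Mz 0.844 F [-7.2 -3.7  2.3] z 0.3285 g0.0155 j6 27
```

```bash
python3 -m pendant '[0,0,0,0,0,0,0,0,0,0,0,0,0,0,0,0,0,0]' -0.06 100 >/dev/null; python3 s.py
python3 -m pendant '[0,0,-0.2,0,0,0,0,0,-0.2,0,0,0,0.057,-0.1965,0,0,0,0,0.057,-0.1965,0,0,0,0,0.057,-0.1965,0,0,0,0,0.057,-0.1965,0,0,0,0,0,0,0,0,0,-0.0893,0,0,0,0,0,-0.0893,0,0,0,0,0,-0.0893,0,0,0,0,0,-0.0893,0,0,0,0,0,-0.0893,0,0,0,0,0,-0.0893,0,0,0,0,0,-0.0893,0,0,0,0,0,-0.0893,0,0,0,0,0,-0.0893,0,0,0,0,0,-0.0893,0,0,0,0,0,-0.0893,0,0,0,0,0,-0.0893,0,0,0,0,0,0,0,0,0,0,0,0]'; python3 s.py; python3 look.py w8.png
```

```text
t33.0 yaw 54.9 Mz 0.003 F [-0.3 -0.3 -0.9] z 0.3274 g0.0452 j6 27
t: 35.0
ee_pos: [0.4823, 0.1578, 0.4068]
orientation: [180.0, 0.0, 151.2]
contact_force: [0.6, -0.3, -0.8]
finger_gap: 0.0453
grip_force: 0.0
t35.0 yaw 151.2 Mz -0.038 F [ 0.6 -0.3 -0.8] z 0.4068 g0.0453 j6 -56
0.81 [0.493, 0.5173] [  0.4812   0.1579 154.2264   0.313 ] tool units [ 0.0052 -0.0025  0.4039]
0.62 [0.5266, 0.6573] [ 0.563   0.1353 45.8562  0.8466] tool units [-0.4076  0.0961  0.404 ]
0.57 [0.7369, 0.9537] [6.624000e-01 1.775000e-01 1.788819e+02 3.283000e-01] tool units [-0.7415  0.5203  0.4042]
```

```bash
python3 -m pendant '[0.001,-0.001,0.2,0,0,0,0,0,0.2,0,0,0,0,0,0,0,0,0]' >/dev/null; python3 s.py
python3 -m pendant '[0,0,0,0,0,0,0,0,0,0,0,0,0,0,0,0,0,0,0,0,0,0,0,0]' 1 100 >/dev/null; python3 s.py
python3 -m pendant '[0,0,0,0,0,0.05,0,0,0,0,0,0.05]' >/dev/null; python3 s.py
python3 -m pendant '[0,0,0,0,0,0.05,0,0,0,0,0,0.05]' >/dev/null; python3 s.py
python3 -m pendant '[0,0,0,0,0,0.05,0,0,0,0,0,0.05]' >/dev/null; python3 s.py
python3 -m pendant '[0,0,0,0,0,0.05,0,0,0,0,0,0.05]' >/dev/null; python3 s.py
python3 -m pendant '[0,0,0,0,0,0.05,0,0,0,0,0,0.05]' >/dev/null; python3 s.py
python3 -m pendant '[0,0,0,0,0,0.02]' >/dev/null; python3 s.py
python3 -m pendant '[0,0,0,0,0,0.02]' >/dev/null; python3 s.py
python3 -m pendant '[0,0,0,0,0,0.02]' >/dev/null; python3 s.py
python3 -m pendant '[0,0,0,0,0,0.02]' >/dev/null; python3 s.py
python3 -m pendant '[0,0,0,0,0,0.02]' >/dev/null; python3 s.py
python3 -m pendant '[0,0,0,0,0,0.02]' >/dev/null; python3 s.py
```

```text
t35.4 yaw 151.3 Mz -0.004 F [-0.4 -0.3  0.2] z 0.3227 g0.0453 j6 -56
t35.8 yaw 151.4 Mz -0.037 F [-2.4 -2.6  6.9] z 0.3287 g0.0156 j6 -56
t36.0 yaw 142.2 Mz 0.616 F [-2.5 -3.9  7.1] z 0.3287 g0.0158 j6 -47
t36.2 yaw 133.2 Mz 0.583 F [-3.3 -4.8  7.4] z 0.3286 g0.0156 j6 -38
t36.4 yaw 124.3 Mz 0.655 F [-3.9 -5.3  7.2] z 0.3286 g0.0158 j6 -29
t36.6 yaw 115.3 Mz 0.657 F [-5.  -4.   7.3] z 0.3285 g0.0159 j6 -20
t36.8 yaw 106.3 Mz 0.698 F [-5.6 -6.3  7.9] z 0.3284 g0.0158 j6 -11
t36.9 yaw 104.5 Mz 0.714 F [-5.6 -5.8  6.9] z 0.3284 g0.0155 j6 -10
t37.0 yaw 102.8 Mz 0.653 F [-4.9 -5.7  7.3] z 0.3284 g0.0157 j6 -8
t37.1 yaw 101.0 Mz 0.691 F [-5.6 -6.5  8.2] z 0.3284 g0.0156 j6 -6
t37.2 yaw 99.2 Mz 0.724 F [-5.1 -5.8  6.4] z 0.3283 g0.0156 j6 -4
t37.3 yaw 97.4 Mz 0.688 F [-7.  -5.5  7.1] z 0.3283 g0.0156 j6 -2
t37.4 yaw 95.6 Mz 0.700 F [-6.5 -6.   7.2] z 0.3283 g0.0153 j6 -1
```

```bash

python3 -m pendant '[0,0,0,0,0,0.05,0,0,0,0,0,0.05,0,0,0,0,0,0.05]' >/dev/null; python3 s.py
python3 -m pendant '[0,0,0,0,0,0.02]' >/dev/null; python3 s.py
python3 -m pendant '[0,0,0,0,0,0.02]' >/dev/null; python3 s.py
python3 -m pendant '[0,0,0,0,0,0.02]' >/dev/null; python3 s.py
python3 -m pendant '[0,0,0,0,0,0.02]' >/dev/null; python3 s.py
python3 -m pendant '[0,0,0,0,0,0.02]' >/dev/null; python3 s.py
python3 -m pendant '[0,0,0,0,0,0.02,0,0,0,0,0,0,0,0,0,0,0,0]' >/dev/null; python3 s.py
```

```text
t37.7 yaw 82.0 Mz 0.803 F [-6.9 -5.8  7.2] z 0.3282 g0.0155 j6 13
t37.8 yaw 80.2 Mz 0.727 F [-8.2 -5.5  8.7] z 0.3282 g0.0155 j6 15
t37.9 yaw 78.5 Mz 0.732 F [-8.2 -5.2  7.5] z 0.3282 g0.0159 j6 16
t38.0 yaw 76.7 Mz 0.749 F [-8.8 -5.4  7.5] z 0.3282 g0.0158 j6 18
t38.1 yaw 74.9 Mz 0.836 F [-7.7 -5.1  7.5] z 0.3281 g0.0159 j6 20
t38.2 yaw 73.1 Mz 0.768 F [-8.7 -5.3  7.8] z 0.3281 g0.0158 j6 22
t38.5 yaw 71.4 Mz 0.734 F [-8.1 -5.5  7.6] z 0.3281 g0.0157 j6 24
```

```bash
python3 -m pendant '[0,0,0,0,0,0,0,0,0,0,0,0,0,0,0,0,0,0]' -0.06 100 >/dev/null
python3 -m pendant '[0,0,-0.2,0,0,0,0,0,-0.2,0,0,0,0,0,-0.2,0,0,0,0,0,0,0,0,0,0,0,0,0,0,0,0,0,0,0,0,0]' >/dev/null; python3 s.py
python3 -c "
from workcell import robot
print(robot.job_done())"
```

```text
t39.4 yaw 71.3 Mz -0.013 F [ 0.4 -0.  -1. ] z 0.4455 g0.0454 j6 24
the job is handed in; nothing more can be done
None
```

The lid is clamped and the job handed in after about 39 s: all three nuts were run to the bite in order and then tightened to about 97° past it (0.77–0.78 N m on each). The bite points were judged from a noisy torque reading, nut 2's least clearly, and the hand-in returned no verdict.

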